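# Clamp a burnishing block with a tab-lock dial

## Robot

A 6-joint arm with a two-finger parallel gripper is mounted at the origin on a cart in front of the work surface, level with it; the furniture and walls round the work are solid. World frame = base frame: x ahead of the robot, y to its left, z up, the work surface at z = 0. Lengths are in m, angles in rad, forces in N, time in s.
With the tool pointing down it reaches from about 0.225 to 0.875 m from the base axis. Payload 3.4 kg.
Tool frame: the origin (TCP) lies at the very end of the fingers, on their centre line; the grasp point (between the pads) lies 19 mm behind it; z points along the fingers, y is the direction in which the jaws open and shut (so a half turn about z gives the same grasp; the last joint's range is limited). The gripper opens to 85 mm and grips with 20 to 120 N. Pads are 22 mm wide; open, the fingers measure 114 mm over their backs; the gripper's body (76 mm by 85 mm) begins 54 mm behind the grasp point. The pads swing forward as they close: fully open they stand 13 mm farther back than shut.
Start: joints at [-0.121, 0.276, 1.505, -0, 1.361, -0.121], TCP at [0.575, -0, 0.231] pointing down, gripper open.
Joint ranges: [-2.89, 2.89], [-0.75, 2.08], [0.22, 2.7], [-1.18, 4.32], [0.11, 2.71], [-2.7, 2.7]. Speed limits (rad/s): [2.57, 2.57, 3.14, 3.14, 3.14, 3.14].

## Interface

Orientations are given as a unit quaternion [w, x, y, z].
In Python, from rig import manip, viewer, job gives the robot as it stands.
- The arm moves only by the shell command python3 -m crank 'ROWS' [OPENING] [FORCE]. ROWS is JSON, a list of rows, each a list of 6 numbers: the shift along the tool's x, y, z in m, then the turn, a rotation vector about the tool's x, y, z in degrees. In form: [[dx, dy, dz, rx, ry, rz], ...]. A call has 1 to 20 rows; each row is the pose to reach, as a shift and turn from the pose measured when the call began, along the tool's axes at that moment; what a row does not reach only later rows make up. A row lasts 1/8 s, in which the tool goes at most 62.5 mm and 10.7 degrees, less where a joint would pass 70% of its speed; a pose out of reach is approached as far as the arm can. A call with a gripper value outside its range is refused whole. OPENING is the opening, from 0 (shut) to 1 (fully open), set as the call begins (- or left out, the last holds). The fingers move at their own pace and stop on an object; FORCE is the grip in N (left out, the last holds). Time passes only in rows, so rows that repeat a pose let the fingers close. It gives the time, the measured TCP pose, the force and the opening at its end, in the units of the state.
- manip.get_state(): the state, without advancing time (a new reading comes with each control period).
- viewer.get_image(name): name is "scene" or "side" or "wrist"; returns a dict with "frame" (480x640x3 uint8, blue, green, red), "range_z" (480x640 float32, m along the optical axis (not along the pixel's ray), 0 where there is no reading), "intrinsics" (3x3 intrinsics, pixels), "world_from_camera" (4x4, takes a point from camera to world coordinates); the wrist camera has in their place "mount" (4x4, takes a point from camera to tool coordinates, whose origin is the TCP and whose axes are the flange's). Camera axes: x right, y up, looking along -z (the intrinsics and any distortion apply to the point x, -y, -z); pixel columns grow to the right and rows downward; lengths in m; the calibration is good to about 2 mm. A picture is of the moment at which its call begins: read the wrist's pose just before it.
- job.sign_off(): hands the job in, once; it reports no verdict.
The state is a dict: "clock": time; "qpos": joint angles; "qd": joint speeds; "effort": joint torques, N m; "position": TCP position; "ee_rot": TCP orientation; "contact_force": force on the tool from outside, world axes, zero at the start; "moment": the same for the moment, N m; "width": finger opening in m.
Only numpy, scipy, OpenCV 4.12 (cv2) and the standard library are available. Lean on these libraries where they do the work, as an engineer would, in place of code of your own. Each camera call takes 0.05 s, during which the arm holds its last target. There are 200 camera calls.

## Task

Clamp the wooden block in the bench clamp: pinch both release tabs of its dial, turn the dial clockwise (seen from above) until the jaw presses the block against the fence with about 15 newtons and never more than 25, then let go where the dial locks, so that both tabs spring right out again and hold it there. Leave the other things on the bench alone.

Things in the scene. Friction and masses are not known exactly. Their poses are not given: they have to be found in the camera images.
- clamp: Clamp fixed to the bench: plywood board 288 x 200 x 12 mm with a grey housing 126 x 126 mm carrying the dial, then jaw, then fence. Origin: on the dial's axis at bench level. x points from the dial to jaw and fence, z up. Board: x -67 to +221 mm. Housing top at z 30 mm, round rim about the dial (radius 58 mm) at z 40 mm: keep fingertips above 44 mm.
- dial (a joint): Turn of the dial, rad: 0 at the start, grows clockwise seen from above, stop at 1.5. Locked until both tabs are in. Drives the jaw 12 mm towards the fence per rad, almost without friction. It locks every 0.11 rad (0, 0.11, 0.22 ...): let go 0 to 0.04 rad past such a place and it settles back there (reads up to 0.03 less). Elsewhere the teeth may stand on pins, tabs 1 to 2 mm in: not locked.
- dial_grip (a point): Point on the dial's axis midway up the tabs, 62 mm above the bench. The black knob is 34 x 50 mm, its top 72 mm above the bench; the tabs stand at the two ends of its 34 mm direction, its 50 mm direction has none.
- tab_a_face (a point): Middle of the outer face of one grey ribbed tab, 29 mm from the dial's axis, 62 mm above the bench. Tab 20 mm wide, standing 44 to 78 mm above the bench; the face looks straight away from the axis. The two tabs are opposite, 58 mm over their faces. At dial 0 this one stands 124 degrees counter-clockwise from the clamp's x; both turn with the dial.
- tab_b_face (a point): Same for the other tab, across the dial.
- tab_a (a joint): How far this tab is pressed in, m: 0 out (locked, when at a lock position), stop at 0.005. Spring: 3 N at first, 9 N at the stop. Frees the dial when over 0.0025; both must be in, so the fingers must close centred on the dial within about 2 mm. Over both tabs 58 mm out, 48 mm fully in.
- tab_b (a joint): Same for the other tab.
- jaw: Sliding jaw pad, black face 66 x 18 mm, moves along the clamp's x. It is sprung, 3.75 N/mm: once the block bears on the fence its force grows 45 N per rad of dial and is felt as 0.012 N m of turning moment on the dial per newton (15 N: 0.18 N m). The dial angle at which the block begins to bear on the fence differs from job to job (0.25 to 1.0 rad).
- block: Loose hardwood block 46 x 155 x 22 mm lying on the clamp's board between jaw and fence, long side across the clamp. Origin: centre of its underside (own axes 4 degrees off its sides). It has 1 to 2 mm play to the jaw and some more to the fence, a fixed aluminium bar 150 mm long, 28 mm high, across the far end of the board, set anew for each job (pose not given).
- anvil: Bystander: round steel anvil, diameter 43, height 18 mm, beside the clamp. Origin: centre of underside.
- stud_jar: Bystander: screw jar, diameter 55, height 55 mm, beside the clamp. Origin: centre of underside.
- creaser: Bystander: hand tool with dark handle, 132 mm long, lying beside the clamp. Origin: centre of underside.
- spool: Bystander: thread spool, diameter 39, height 45 mm, beside the clamp. Origin: centre of underside.
- tape: Bystander: roll of paper tape lying flat, diameter 77, height 19 mm. Origin: centre of underside.
Not all that is in view belongs to the job. Leave any pink or purple look-alike of the block alone.

How it is judged:
On the way, in this order (a step that is already met when the one before it is completed fails the run):
1. both tabs are pressed in (value of joint each of tab_a, tab_b above 0.0026 m), for 0.1 s.
2. the dial is turned until the jaw presses the block against the fence (contact force between jaw and block above 8 N), for 0.2 s.
At the end, for the whole second after the job is handed in: The jaw presses the block with 8 to 22 N (which only the fence behind it can take up), both tabs are out to within 0.8 mm (dial locked) and the block is at rest (value of joint each of tab_a, tab_b below 0.0008 m and contact force between jaw and block between 8 and 22 N and linear speed of block below 0.005 m/s); the robot touches nothing.
It fails at once if the jaw presses the block with more than 25 N (contact force between jaw and block above 25 N).
It fails at once if a bystander is moved more than 20 mm (distance of any of anvil, stud_jar, creaser, spool, tape from where it was at the start of the episode above 0.02 m).
It also fails if it takes over 48 s, if anything falls off the work surface, if the arm or the gripper's body presses on something with over 40 N, if the wrist force passes 120 N, or if a joint passes its speed limit or range.

## Working session

There is one attempt and no reset: what is moved stays moved. The work goes in short steps, Python scripts to look and compute and a shell command to move; the robot and the scene stay as the last step left them, time stands still between calls to the robot, and variables do not carry over. Pictures are saved under pics/ and viewed, about 8 in all and at most 12, crops included, and the job is handed in when it is done.

```bash
mkdir -p pics; ls
cat > h.py <<'E'
import numpy as np, cv2, pickle
from rig import manip, viewer, job
from scipy.spatial.transform import Rotation as R
def T():
    s=manip.get_state(); q=np.array(s["ee_rot"]); M=np.eye(4)
    M[:3,:3]=R.from_quat(q[[1,2,3,0]]).as_matrix(); M[:3,3]=s["position"]; return M
def grab(name,fn=None):
    M=T(); d=viewer.get_image(name)
    d["W"]=M@np.array(d["mount"]) if "mount" in d else np.array(d["world_from_camera"])
    if fn: cv2.imwrite("pics/"+fn+".png",d["frame"]); pickle.dump(d,open("pics/"+fn+".pkl","wb"))
    return d
def load(fn): return pickle.load(open("pics/"+fn+".pkl","rb"))
def cloud(d):
    K=np.array(d["intrinsics"]); z=d["range_z"]; v,u=np.mgrid[:z.shape[0],:z.shape[1]]
    P=np.stack([(u-K[0,2])/K[0,0]*z,-(v-K[1,2])/K[1,1]*z,-z],-1)
    return P@d["W"][:3,:3].T+d["W"][:3,3]
def onplane(d,uv,h):
    K=np.array(d["intrinsics"]); uv=np.atleast_2d(uv).astype(float)
    r=np.stack([(uv[:,0]-K[0,2])/K[0,0],-(uv[:,1]-K[1,2])/K[1,1],-np.ones(len(uv))],-1)@d["W"][:3,:3].T
    o=d["W"][:3,3]; return o+r*((h-o[2])/r[:,2])[:,None]
E
python3 - <<'E'
from h import *
s=manip.get_state(); print(s)
a=grab("scene","s0"); b=grab("wrist","w0"); c=grab("side","d0")
for d in(a,b,c): print([k for k in d], np.round(d["intrinsics"],1).tolist(), np.round(d["W"],3).tolist(),(d["range_z"]>0).mean())
cv2.imwrite("pics/all.png",cv2.resize(np.vstack([np.hstack([a["frame"],b["frame"]]),np.hstack([c["frame"],c["frame"]*0])]),(800,600),interpolation=cv2.INTER_AREA))
E
```

```text
pics
{'clock': 0.0, 'qpos': array([-1.21012826e-01,  2.76592336e-01,  1.50614643e+00,  9.62505131e-06,
        1.36069364e+00, -1.21024687e-01]), 'qd': array([-0.00036548, -0.00092173,  0.00101993, -0.00021925, -0.00158596,
        0.00014996]), 'effort': array([ 6.20495921e-04, -4.16768074e+01, -2.45808578e+01, -1.52056768e-04,
        1.11346930e-02,  1.69860516e-05]), 'position': array([5.74466992e-01, 5.55099713e-05, 2.30435928e-01]), 'ee_rot': array([-7.27122138e-04,  7.07103001e-01,  7.07109963e-01, -5.63465825e-04]), 'contact_force': array([ 0.16547507, -0.00258309, -0.05339639]), 'moment': array([ 0.03072481, -0.05908685, -0.03397246]), 'width': 0.0855756018571534}
['frame', 'range_z', 'intrinsics', 'world_from_camera', 'W'] [[449.8, 0.0, 323.9], [0.0, 449.8, 237.4], [0.0, 0.0, 1.0]] [[0.827, 0.418, -0.377, 0.243], [-0.562, 0.59, -0.58, -0.435], [-0.02, 0.691, 0.723, 0.661], [0.0, 0.0, 0.0, 1.0]] 0.9959928385416666
['frame', 'range_z', 'intrinsics', 'mount', 'W'] [[413.0, 0.0, 322.2], [0.0, 413.0, 251.6], [0.0, 0.0, 1.0]] [[1.0, -0.0, 0.002, 0.574], [-0.0, 0.965, 0.263, 0.067], [-0.002, -0.263, 0.965, 0.374], [0.0, 0.0, 0.0, 1.0]] 0.9959602864583333
['frame', 'range_z', 'intrinsics', 'world_from_camera', 'W'] [[452.1, 0.0, 328.3], [0.0, 452.1, 238.6], [0.0, 0.0, 1.0]] [[0.998, -0.051, 0.029, 0.608], [0.056, 0.661, -0.749, -0.688], [0.02, 0.749, 0.662, 0.731], [0.0, 0.0, 0.0, 1.0]] 0.996064453125
```

View pics/all.png

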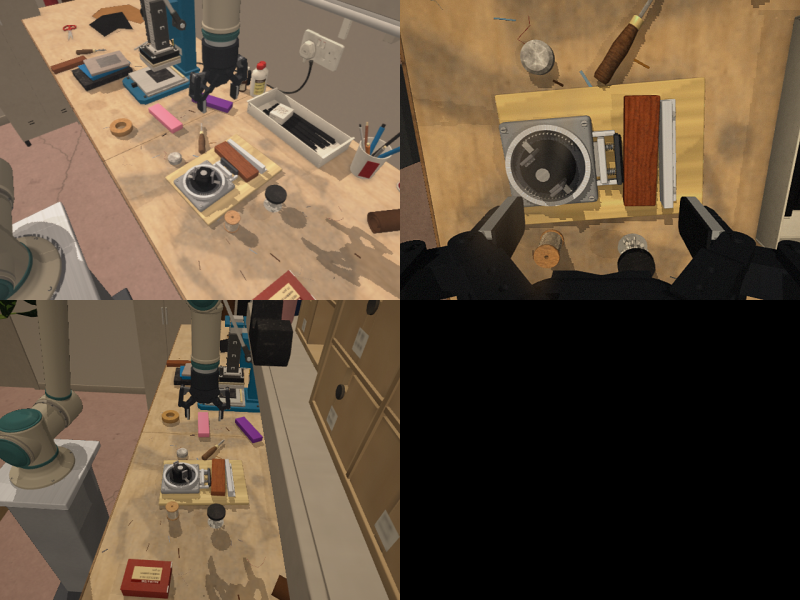

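The picture shows the clamp in the wrist view (dial at about (232,256) full-scale, block at (1025-640..)/(≈385,240)). Its x is roughly world x. The spool and jar are just south of it, the anvil and creaser north. Next I measure it from the wrist and side views.

Run:
```python
from h import *
for fn in("w0","s0","d0"):
    d=load(fn); P=cloud(d); H=P[...,2]; 
    ok=(P[...,0]>.38)&(P[...,0]<.75)&(P[...,1]>-.2)&(P[...,1]<.2)&(d["range_z"]>0)
    # tape/board colours: tabs above 73.5mm within search of dial
    if fn=="w0": c0=onplane(d,[232,256],.062)[0]; print("seed",c0)
    near=ok&(np.hypot(P[...,0]-c0[0],P[...,1]-c0[1])<.07)
    for lo,hi in((.027,.033),(.037,.0425),(.0685,.0745),(.0755,.082)):
        m=near&(H>lo)&(H<hi); Q=P[m]
        if len(Q)<8: print(fn,lo,len(Q)); continue
        r=cv2.minAreaRect((Q[:,:2]*1000).astype(np.float32))
        print(fn,lo,len(Q),"medz",np.round(np.median(Q[:,2])*1000,1),"rect",np.round(r[0],1),np.round(r[1],1),round(r[2],1))
    m=near&(H>.0755)&(H<.082)
    n,l,st,ce=cv2.connectedComponentsWithStats(m.astype(np.uint8))
    for i in range(1,n):
        if st[i,4]>8: Q=P[l==i]; print("  tabtop",st[i,4],ce[i].round(1),(Q.mean(0)*1000).round(1))
    # block: red-brown
    hsv=cv2.cvtColor(d["frame"],cv2.COLOR_BGR2HSV)
    for nm,lo,hi in(("z34",.031,.0375),("z40",.0375,.043)):
        m=ok&(H>lo)&(H<hi)&(P[...,0]>c0[0]+.075)&(np.abs(P[...,1]-c0[1])<.11)
        Q=P[m]
        if len(Q)>20:
            r=cv2.minAreaRect((Q[:,:2]*1000).astype(np.float32)); print("  ",nm,len(Q),np.round(Q.mean(0)*1000,1),np.round(r[0],1),np.round(r[1],1),round(r[2],1))
d=load("w0"); cv2.imwrite("pics/wc.png",cv2.resize(d["frame"][130:370,140:460],(800,600),interpolation=cv2.INTER_CUBIC))
```

```text
seed [ 0.50257976 -0.02149774  0.062     ]
w0 0.027 6225 medz 31.6 rect [504.6 -30.8] [131.7 113.4] 4.7
w0 0.037 3715 medz 41.2 rect [504.1 -36.7] [112.7 120.1] 67.7
w0 0.0685 2239 medz 72.8 rect [501.1 -36.3] [47.5 58.1] 38.4
w0 0.0755 528 medz 78.4 rect [501.6 -37. ] [19.8 58.2] 39.7
  tabtop 263 [204.3 256.7] [485.6 -17.5  78.2]
  tabtop 250 [249.6 304.5] [517.6 -55.8  78. ]
   z34 10754 [624.9 -17.1  35.2] [619.4 -21. ] [ 84. 155.] 0.3
   z40 3170 [656.8 -20.   40.8] [623.1 -24.7] [ 93.1 154.5] 4.8
s0 0.027 979 medz 30.5 rect [504.5 -30.2] [134.4 107.6] 4.9
s0 0.037 935 medz 40.2 rect [501.3 -36.3] [109.8 115.1] 81.6
s0 0.0685 413 medz 71.7 rect [499.9 -42.1] [50.9 50.6] 89.6
s0 0.0755 72 medz 77.3 rect [501.  -39.4] [20.8 58.7] 41.3
  tabtop 34 [310.1 272.1] [483.2 -20.2  77.2]
  tabtop 33 [340.5 277.8] [517.6 -59.3  77.3]
   z34 1907 [625.1 -28.3  33.9] [622.7 -23.5] [ 92.2 156.2] 2.7
   z40 453 [660.5 -28.4  39.6] [630.6 -28.3] [ 77.3 150.5] 4.9
d0 0.027 564 medz 30.0 rect [505.6 -28.5] [131.5 103. ] 4.7
d0 0.037 575 medz 39.8 rect [502.1 -36. ] [113.7 109.4] 5.7
d0 0.0685 263 medz 71.2 rect [503.1 -42. ] [47.  54.1] 8.1
d0 0.0755 34 medz 76.8 rect [502.5 -39.4] [18.1 58.1] 39.6
  tabtop 15 [281.4 258.7] [485.7 -19.2  77.1]
  tabtop 18 [295.4 273.5] [519.4 -59.6  77.2]
   z34 1340 [626.2 -30.1  33.6] [623.8 -25.6] [ 93.3 158.4] 4.0
   z40 315 [663.  -32.5  39.4] [663.7 -26.7] [128.6  88.1] 60.9
```

View pics/wc.png

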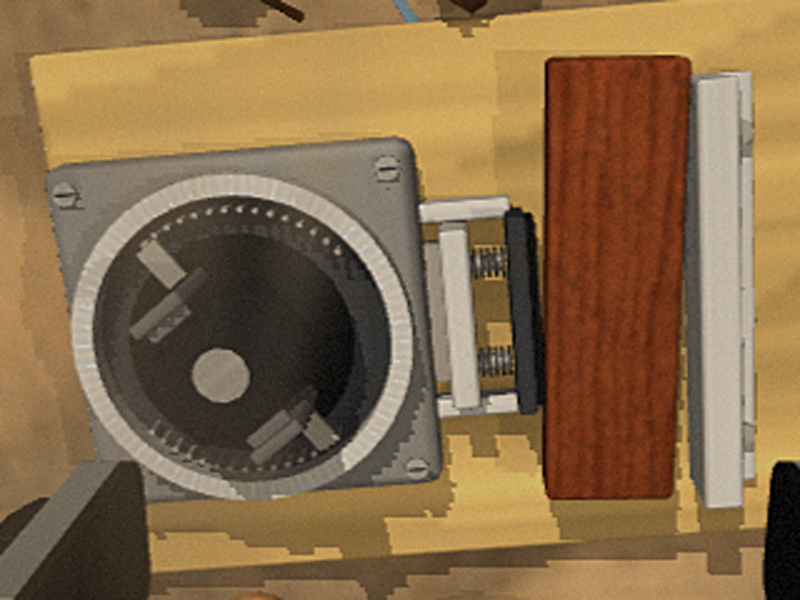

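The tabs are at about 129–130° in world, the dial centre is near (0.5017, −0.0383), and the heights match the text. I'll go above the dial and look again from close by.

```bash
python3 -m crank '[[-0.038,-0.073,0.07,0,0,50.8],[-0.038,-0.073,0.07,0,0,50.8],[-0.038,-0.073,0.07,0,0,50.8],[-0.038,-0.073,0.07,0,0,50.8],[-0.038,-0.073,0.07,0,0,50.8],[-0.038,-0.073,0.07,0,0,50.8],[-0.038,-0.073,0.07,0,0,50.8],[-0.038,-0.073,0.07,0,0,50.8]]' 1 30
cat > m.py <<'E'
from h import *
import sys
def measure(fn):
    d=grab("wrist",fn); M=T(); P=cloud(d); H=P[...,2]; c0=np.array([.5017,-.0383])
    near=(np.hypot(P[...,0]-c0[0],P[...,1]-c0[1])<.04)&(d["range_z"]>0)
    m=near&(H>.0755)&(H<.084)
    n,l,st,ce=cv2.connectedComponentsWithStats(m.astype(np.uint8)); t=[]
    for i in range(1,n):
        if st[i,4]>60:
            Q=P[l==i]; r=cv2.minAreaRect((Q[:,:2]*1000).astype(np.float32)); t.append(Q.mean(0)*1000)
            print("tab",st[i,4],ce[i].round(1),t[-1].round(1),"rect",np.round(r[0],1),np.round(r[1],1),round(r[2],1))
    Q=P[m]*1000; r=cv2.minAreaRect(Q[:,:2].astype(np.float32)); print("both",np.round(r[0],1),np.round(r[1],1),round(r[2],1))
    if len(t)==2:
        v=t[0]-t[1]; print("mid",((t[0]+t[1])/2).round(1),"ang",np.degrees(np.arctan2(v[1],v[0])).round(1))
    print("TCP",M[:3,3].round(4),"yaw tool y",np.degrees(np.arctan2(M[1,1],M[0,1])).round(2),"tilt z",M[:3,2].round(4))
    return d
if __name__=="__main__": measure(sys.argv[1])
E
python3 m.py w1
```

```text
clock: 1.15
position: [0.5015, -0.0379, 0.1607]
ee_rot: [-0.0, 0.942, 0.336, -0.001]
contact_force: [0.4, 0.4, -0.8]
width: 0.0856
tab 455 [366.4 257.7] [517.5 -56.   78.1] rect [517.  -55.8] [20.   8.6] 41.1
tab 473 [279.5 258.8] [485.6 -18.1  78. ] rect [485.5 -18.4] [19.8  9.1] 38.6
both [502.4 -36.1] [22.8 57.8] 40.0
mid [501.5 -37.1  78.1] ang -50.0
TCP [ 0.5015 -0.0379  0.1607] yaw tool y -50.75 tilt z [-1.4e-03  2.0e-04 -1.0e+00]
```

View pics/w1.png

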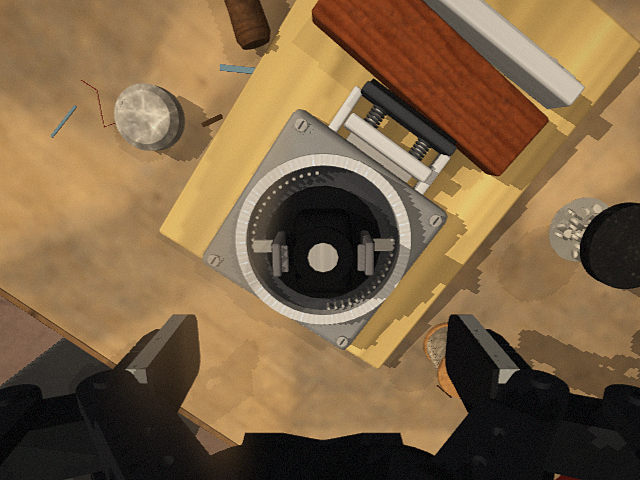

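The tabs sit at (279.5,259) and (366,258), level and centred between the fingers, so the alignment is good to about 0.5 mm and 0.7°. I'll descend with the fingers open.

```bash
python3 -m crank '[[0,0,0.04,0,0,0],[0,0,0.08,0,0,0],[0,0,0.105,0,0,0],[0,0,0.114,0,0,0],[0,0,0.114,0,0,0],[0,0,0.114,0,0,0]]' 1 30; python3 m.py w2
```

```text
clock: 1.95
position: [0.5024, -0.0381, 0.0478]
ee_rot: [0.0, 0.942, 0.336, 0.0]
contact_force: [-0.6, -0.7, 0.3]
width: 0.0856
tab 1576 [401.2 360. ] [517.7 -55.6  78. ] rect [517.  -56.1] [20.8  9.5] 40.0
tab 1568 [240.3 362.1] [485.9 -17.8  78. ] rect [485.5 -18.5] [20.8  9.2] 40.0
both [501.3 -37.4] [20.8 58.4] 39.9
mid [501.8 -36.7  78. ] ang -49.9
TCP [ 0.5024 -0.0381  0.0478] yaw tool y -50.74 tilt z [ 1.e-03 -4.e-04 -1.e+00]
```

View pics/w2.png

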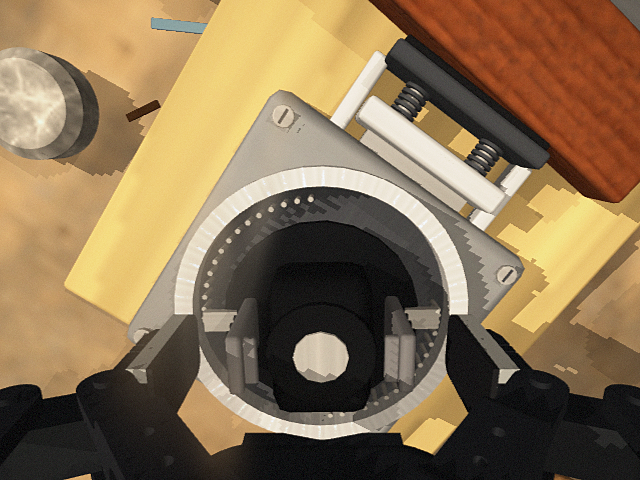

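Tabs are at (240,362) and (401,360), between the open pads (≈197–448), centred to 0.4 mm and 0.7° off. I'll trim that and close.

```bash
python3 -m crank '[[0,-0.0004,0.001,0,0,-0.7],[0,-0.0004,0.001,0,0,-0.7]]' 1 30; python3 -m crank '[[0,0,0,0,0,0],[0,0,0,0,0,0],[0,0,0,0,0,0],[0,0,0,0,0,0],[0,0,0,0,0,0],[0,0,0,0,0,0]]' 0 30; python3 -c "
from h import *
M=T();s=manip.get_state();print(s['moment'],s['width'],np.degrees(np.arctan2(M[1,1],M[0,1])))"; ls
```

```text
clock: 2.25
position: [0.5024, -0.0378, 0.0474]
ee_rot: [0.001, 0.94, 0.342, 0.001]
contact_force: [1.2, 0.2, -0.2]
width: 0.0856
clock: 3.0
position: [0.5023, -0.0375, 0.0486]
ee_rot: [0.0, 0.94, 0.342, 0.001]
contact_force: [-1.9, 1.8, 11.2]
width: 0.0463
[0.28506917 0.47154246 0.02268398] 0.04625345149290373 -50.04326308411053
h.py
m.py
pics
```

Both tabs are in (width 46 mm). Now I turn in small steps and watch the moment.

```bash
cat > r.py <<'E'
from h import *
M=T();s=manip.get_state();y=np.degrees(np.arctan2(M[1,1],M[0,1]))
print("yaw %.2f dial %.3f"%(y,np.radians(-50.04-y)),"mom",np.round(s['moment'],3),"F",np.round(s['contact_force'],1),"w %.4f"%s['width'],np.round(s['position'],4),s['clock'])
E
python3 -m crank '[[0,0,0,0,0,4],[0,0,0,0,0,8],[0,0,0,0,0,12],[0,0,0,0,0,12],[0,0,0,0,0,12]]'; python3 r.py
python3 -m crank '[[0,0,0,0,0,3],[0,0,0,0,0,3],[0,0,0,0,0,3]]' >/dev/null; python3 r.py
python3 m.py w3
```

```text
clock: 3.62
position: [0.5024, -0.0376, 0.0488]
ee_rot: [0.0, 0.97, 0.242, 0.001]
contact_force: [-1.5, 0.0, 3.1]
width: 0.046
yaw -61.98 dial 0.208 mom [-0.081  0.155 -0.008] F [-1.5  0.   3.1] w 0.0460 [ 0.5024 -0.0376  0.0488] 3.625
yaw -64.92 dial 0.260 mom [-0.067  0.086  0.013] F [-0.7 -0.4  2.9] w 0.0462 [ 0.5024 -0.0376  0.0488] 4.0
tab 1969 [254.4 356.6] [494.5 -17.3  78.7] rect [494.9 -17.8] [23.6 13.4] 42.5
tab 2119 [394.3 355.3] [513.1 -56.   78.7] rect [513.2 -56.6] [17.6 25.3] 77.8
tab 170 [209.1 342.3] [493.5  -2.9  79.1] rect [493.6  -2.8] [1.6 5.1] 20.9
both [501.8 -36.9] [23.4 73.9] 25.3
TCP [ 0.5024 -0.0376  0.0488] yaw tool y -64.93 tilt z [ 2.6e-03 -4.0e-04 -1.0e+00]
```

View pics/w3.png

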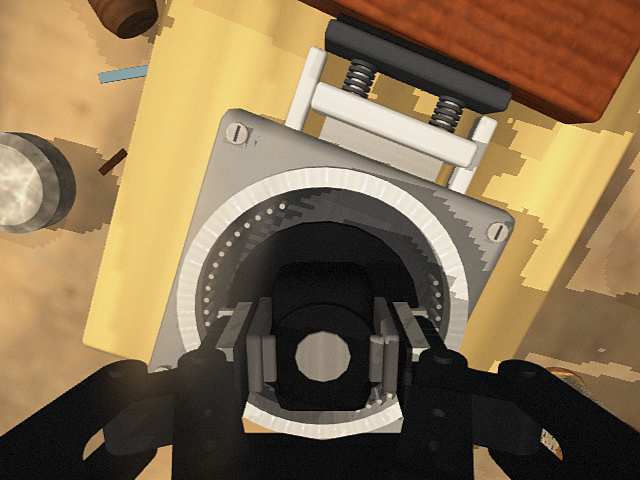

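The dial turns with the pads, and the jaw is touching the block. Continue in 3° steps.

```bash
for i in 1 2 3 4; do python3 -m crank '[[0,0,0,0,0,3],[0,0,0,0,0,3],[0,0,0,0,0,3]]' >/dev/null; python3 r.py; done
```

```text
yaw -67.88 dial 0.311 mom [-0.069  0.053 -0.023] F [-0.6 -0.9  2.5] w 0.0461 [ 0.5024 -0.0376  0.0488] 4.425
yaw -70.83 dial 0.363 mom [-0.075  0.074  0.03 ] F [-0.5 -0.2  2.4] w 0.0465 [ 0.5025 -0.0377  0.0488] 4.8
yaw -73.77 dial 0.414 mom [-0.138  0.116 -0.014] F [-0.3 -1.   1.9] w 0.0462 [ 0.5025 -0.0377  0.0488] 5.175
yaw -76.71 dial 0.465 mom [-0.159  0.075  0.008] F [-0.1 -0.4  2.1] w 0.0467 [ 0.5025 -0.0378  0.0488] 5.55
```

```bash
for i in 1 2 3; do python3 -m crank '[[0,0,0,0,0,3],[0,0,0,0,0,3],[0,0,0,0,0,3]]' >/dev/null; python3 r.py; done
python3 - <<'E'
from h import *
d=grab("wrist","w4")
P=cloud(d); H=P[...,2]; hsv=cv2.cvtColor(d["frame"],cv2.COLOR_BGR2HSV)
# gap along clamp x (yaw 4.8): block far edge, fence near edge
a=np.radians(4.8); X=(P[...,0]-.502)*np.cos(a)+(P[...,1]+.038)*np.sin(a); Y=-(P[...,0]-.502)*np.sin(a)+(P[...,1]+.038)*np.cos(a)
for y in (-.05,-.03,-.01,.01,.03,.05):
    m=(abs(Y-y)<.003)&(X>.06)&(X<.2)&(H>.005)&(H<.06)
    b=m&(H>.029)&(H<.0375)&(hsv[...,0]<14)&(hsv[...,1]>120); f=m&(H>.0375)&(H<.045)&(X>.12)
    print(y,b.sum(),f.sum(), X[b].min() if b.any() else 0, X[b].max() if b.any() else 0, X[f].min() if f.any() else 0)
E
```

```text
yaw -79.65 dial 0.517 mom [-0.202  0.112  0.044] F [-1.2 -0.3  1.5] w 0.0464 [ 0.5025 -0.0378  0.0488] 5.925
yaw -82.59 dial 0.568 mom [-0.262  0.106 -0.015] F [-0.8 -0.9  1.9] w 0.0464 [ 0.5025 -0.0378  0.0488] 6.3
yaw -85.53 dial 0.619 mom [-0.196  0.122  0.005] F [ 0.1 -1.6  1.7] w 0.0462 [ 0.5025 -0.0379  0.0488] 6.675
-0.05 324 0 0.10740344644178196 0.11194538749015265 0
-0.03 257 0 0.10496534882394198 0.11212723804892794 0
-0.01 260 0 0.10769922963093641 0.1120087763053347 0
0.01 262 0 0.10777182707399534 0.11266038674557363 0
0.03 263 0 0.10776579949760565 0.11227819320844779 0
0.05 340 0 0.10757941339277471 0.11263899256707882 0
```

Run:
```python
from h import *
grab("side","d4")
for fn in("w0","w1","d0","d4"):
    d=load(fn); P=cloud(d); H=P[...,2]; hsv=cv2.cvtColor(d["frame"],cv2.COLOR_BGR2HSV)
    a=np.radians(4.8); X=(P[...,0]-.502)*np.cos(a)+(P[...,1]+.038)*np.sin(a); Y=-(P[...,0]-.502)*np.sin(a)+(P[...,1]+.038)*np.cos(a)
    red=(hsv[...,0]<14)&(hsv[...,1]>110)
    print(fn)
    for y in (-.06,-.04,-.02,0,.02,.04,.06):
        m=(abs(Y-y)<.004)&(X>.06)&(X<.21)
        b=m&(H>.03)&(H<.038)&red; f=m&(H>.037)&(H<.044)&~red&(X>.14)
        q=lambda z,p: round(float(np.percentile(z,p))*1000,1) if z.size else None
        print(int(y*1000),"block",q(X[b],2),q(X[b],98),"fence",q(X[f],2),q(X[f],98))
d=load("d4"); cv2.imwrite("pics/d4c.png",cv2.resize(d["frame"][350:420,250:410],(800,350),interpolation=cv2.INTER_CUBIC))
```

```text
w0
-60 block 99.4 143.2 fence 153.9 167.7
-40 block 100.8 144.7 fence 154.0 167.0
-20 block 102.3 146.0 fence 154.0 167.1
0 block 103.8 147.3 fence 154.1 167.5
20 block 105.1 148.8 fence 154.1 167.6
40 block 106.4 150.2 fence 154.2 168.1
60 block 107.6 151.4 fence 154.2 167.3
w1
-60 block 99.1 143.0 fence 153.6 166.9
-40 block 100.6 144.5 fence 153.7 167.0
-20 block 101.8 145.8 fence 153.8 167.1
0 block 103.0 147.0 fence 153.8 166.9
20 block 104.5 148.5 fence 153.6 160.2
40 block 105.9 146.7 fence None None
60 block 107.0 133.9 fence None None
d0
-60 block 100.8 143.5 fence 154.9 166.9
-40 block 101.9 144.8 fence 155.0 167.4
-20 block 100.9 146.5 fence 155.2 166.8
0 block 105.9 147.7 fence 156.2 168.0
20 block 106.5 149.5 fence 155.5 168.7
40 block 107.9 151.3 fence 155.2 168.4
60 block 108.7 152.9 fence 154.7 168.2
d4
-60 block 109.3 153.1 fence 155.1 167.3
-40 block 109.9 153.1 fence 154.8 167.2
-20 block 108.9 152.3 fence 156.3 167.1
0 block 108.1 151.8 fence 156.0 166.9
20 block 109.0 149.9 fence 155.6 166.6
40 block 109.7 153.2 fence 155.2 168.5
60 block 110.5 152.7 fence 155.4 168.0
```

The remaining gap is about 0.5–1.5 mm, so onset should be near 0.66–0.75 rad. I'll use smaller steps, with two extra hold reads each.

```bash
for i in 1 2 3 4; do python3 -m crank '[[0,0,0,0,0,2],[0,0,0,0,0,2]]' >/dev/null; python3 r.py;  python3 -m crank '[[0,0,0,0,0,0]]' >/dev/null; python3 r.py; done
```

```text
yaw -87.56 dial 0.655 mom [-0.253  0.104  0.022] F [-0.5 -0.9  2.6] w 0.0464 [ 0.5025 -0.0379  0.0488] 7.025
yaw -87.56 dial 0.655 mom [-0.218  0.148  0.019] F [ 0.2 -0.7  2.1] w 0.0465 [ 0.5025 -0.0379  0.0488] 7.15
yaw -89.58 dial 0.690 mom [-0.299  0.079  0.108] F [ 0.7 -0.7  2.4] w 0.0465 [ 0.5025 -0.0379  0.0488] 7.4
yaw -89.58 dial 0.690 mom [-0.186  0.132  0.069] F [ 0.3 -2.   2.9] w 0.0462 [ 0.5025 -0.038   0.0488] 7.525
yaw -91.60 dial 0.725 mom [-0.312  0.085  0.035] F [-0.2 -1.   1.7] w 0.0464 [ 0.5025 -0.038   0.0488] 7.775
yaw -91.60 dial 0.725 mom [-0.259  0.115  0.064] F [-1.1 -1.8  2. ] w 0.0463 [ 0.5025 -0.038   0.0488] 7.9
yaw -93.62 dial 0.761 mom [-0.255  0.086  0.09 ] F [-0.4 -1.3  2.7] w 0.0467 [ 0.5025 -0.038   0.0488] 8.15
yaw -93.62 dial 0.761 mom [-0.245  0.125  0.082] F [-0.4 -1.5  2.5] w 0.0459 [ 0.5025 -0.038   0.0488] 8.275
```

```bash
cat > avg.py <<'E'
from h import *
v=[]
for i in range(16):
    viewer.get_image("side"); v.append(manip.get_state()['moment'][2])
print("avg mz %.3f +- %.3f"%(np.mean(v),np.std(v)/4), "sd %.3f"%np.std(v))
E
python3 avg.py; python3 -m crank '[[0,0,0,0,0,2],[0,0,0,0,0,4],[0,0,0,0,0,4]]' >/dev/null; python3 r.py; python3 avg.py
```

```text
avg mz 0.105 +- 0.008 sd 0.032
yaw -97.64 dial 0.831 mom [-0.376  0.091  0.167] F [-1.3 -2.6  2.1] w 0.0462 [ 0.5025 -0.0381  0.0488] 9.45
avg mz 0.129 +- 0.009 sd 0.034
```

Estimate: onset ≈ 0.60 rad and about 10 N now. Move on to just past the 0.88 lock and re-measure.

```bash
python3 -m crank '[[0,0,0,0,0,2],[0,0,0,0,0,4],[0,0,0,0,0,4]]' >/dev/null; python3 r.py; python3 avg.py;  python3 avg.py; python3 m.py w5
```

```text
yaw -101.64 dial 0.901 mom [-0.423  0.166  0.148] F [-0.5 -1.4  1.6] w 0.0465 [ 0.5024 -0.0381  0.0488] 10.625
avg mz 0.167 +- 0.007 sd 0.027
avg mz 0.172 +- 0.006 sd 0.024
tab 2176 [251.1 355.4] [508.3 -16.5  78.7] rect [508.4 -15.9] [25.5 17.7] 26.0
tab 2130 [394.2 355.2] [499.5 -59.5  78.7] rect [499.6 -60. ] [17.6 25.2] 39.9
both [501.9 -37.5] [74. 23.] 78.3
mid [503.9 -38.   78.7] ang 78.5
TCP [ 0.5025 -0.0381  0.0488] yaw tool y -101.61 tilt z [ 0.0026 -0.0012 -1.    ]
```

View pics/w5.png

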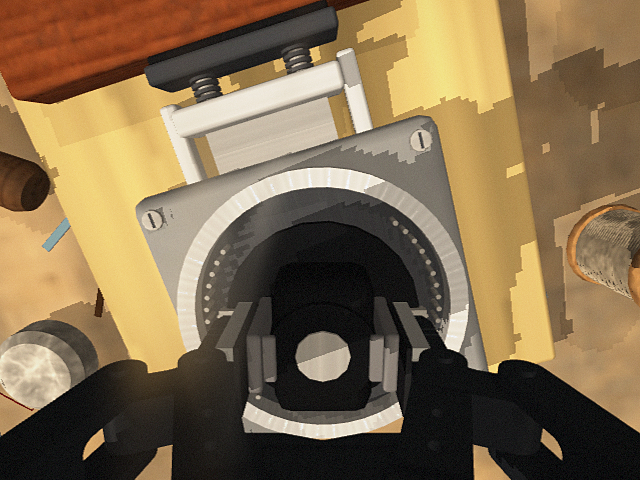

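About 13.7 N at 0.90, and the slope fits onset ≈ 0.597. That gives roughly 12.7 N at lock 0.88 and 17.7 N at lock 0.99, less the settling (up to 1.3 N). I choose 0.99: it should settle at 16–17.5 N, and slipping back one lock would still be in range.

```bash
python3 -m crank '[[0,0,0,0,0,2],[0,0,0,0,0,4],[0,0,0,0,0,6.3],[0,0,0,0,0,6.3]]' >/dev/null; python3 r.py; python3 avg.py
```

```text
yaw -107.92 dial 1.010 mom [-0.611  0.186  0.252] F [-1.2 -4.1  1.4] w 0.0464 [ 0.5024 -0.0381  0.0488] 12.775
avg mz 0.222 +- 0.007 sd 0.029
```

About 18.1 N at 1.010, as predicted. Now let go there.

```bash
python3 -m crank '[[0,0,0,0,0,0],[0,0,0,0,0,0],[0,0,0,0,0,0],[0,0,0,0,0,0],[0,0,0,0,0,0],[0,0,0,0,0,0]]' 1 30; python3 r.py; python3 m.py w6
```

```text
clock: 14.32
position: [0.5025, -0.0381, 0.0488]
ee_rot: [0.0, 0.988, -0.156, 0.001]
contact_force: [0.6, 1.0, 0.0]
width: 0.085
yaw -107.92 dial 1.010 mom [ 0.001  0.004 -0.008] F [0.6 1.  0. ] w 0.0850 [ 0.5025 -0.0381  0.0488] 14.325
tab 1543 [399.2 356.8] [495.7 -60.5  78. ] rect [494.9 -60.1] [ 9.2 20.6] 74.8
tab 1536 [246.4 362.9] [508.2 -14.8  78. ] rect [507.5 -14.7] [ 9.6 20.4] 74.3
both [501.3 -37.3] [56.5 20.6] 74.4
mid [501.9 -37.6  78. ] ang -105.4
TCP [ 0.5024 -0.0381  0.0488] yaw tool y -107.92 tilt z [ 0.0026 -0.0013 -1.    ]
```

View pics/w6.png

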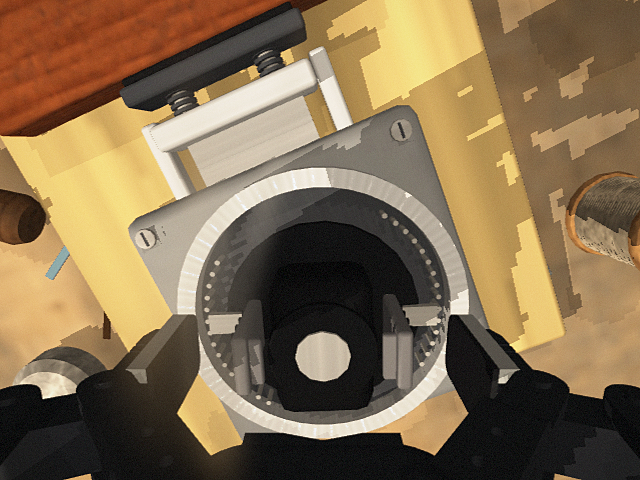

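The dial now reads 55.5° (0.968 rad). The tabs measure about 2 mm narrower over their faces than before (56.5 mm against 58.4), so they stand on pins and are not locked: the dial lagged the tool a little. I'll re-measure after a short wait, aligning the tool with the tabs.

```bash
python3 -m crank '[[0,0,0,0,0,-2.4],[0,0,0,0,0,-2.4],[0,0,0,0,0,-2.4]]' 1 30 >/dev/null; python3 r.py; python3 m.py w7; python3 m.py w7b | grep -E "both|mid"
```

```text
yaw -105.56 dial 0.969 mom [-0.001  0.022 -0.022] F [-0.6  0.5  0.1] w 0.0853 [ 0.5025 -0.0381  0.0489] 14.75
tab 1545 [399.  359.9] [495.6 -60.5  78. ] rect [495.1 -60.1] [ 9.3 20.8] 73.2
tab 1540 [246.1 360.3] [508.2 -14.8  78. ] rect [507.3 -14.8] [ 9.2 20.7] 74.5
both [499.4 -37.1] [56.3 24.4] 74.9
mid [501.9 -37.6  78. ] ang -105.4
TCP [ 0.5025 -0.0381  0.0488] yaw tool y -105.55 tilt z [ 0.0026 -0.0013 -1.    ]
both [501.4 -37.5] [56.4 20.5] 74.6
mid [501.9 -37.6  77.9] ang -105.4
```

The reading is stable: tabs are ~1 mm in and the dial is at 0.968, just short of the lock. Re-pinch, then turn a bit further, allowing for the lag.

```bash
python3 -m crank '[[0,0,0,0,0,0],[0,0,0,0,0,0],[0,0,0,0,0,0],[0,0,0,0,0,0],[0,0,0,0,0,0],[0,0,0,0,0,0]]' 0 50 >/dev/null; python3 r.py; python3 avg.py; python3 -m crank '[[0,0,0,0,0,1.5],[0,0,0,0,0,3.0],[0,0,0,0,0,3.0]]' >/dev/null; python3 r.py; python3 avg.py;python3 avg.py
```

```text
yaw -105.50 dial 0.968 mom [0.01  0.439 0.169] F [-3.2  1.  11.2] w 0.0455 [ 0.5026 -0.0382  0.0503] 15.6
avg mz 0.191 +- 0.007 sd 0.029
yaw -108.49 dial 1.020 mom [0.001 0.27  0.187] F [-2.5 -0.5  4. ] w 0.0453 [ 0.5026 -0.0383  0.0505] 16.775
avg mz 0.221 +- 0.009 sd 0.037
avg mz 0.222 +- 0.009 sd 0.038
```

```bash
python3 -m crank '[[0,0,0,0,0,1],[0,0,0,0,0,2.2],[0,0,0,0,0,2.2]]' >/dev/null; python3 r.py; python3 avg.py; python3 -m crank '[[0,0,0,0,0,0],[0,0,0,0,0,0],[0,0,0,0,0,0],[0,0,0,0,0,0],[0,0,0,0,0,0],[0,0,0,0,0,0]]' 1 >/dev/null; python3 r.py; python3 m.py w8;  python3 m.py w8b | grep -E "both|mid"
```

```text
yaw -110.68 dial 1.058 mom [-0.023  0.208  0.238] F [-1.4 -0.2  4.1] w 0.0451 [ 0.5026 -0.0383  0.0505] 18.75
avg mz 0.243 +- 0.007 sd 0.028
yaw -110.67 dial 1.058 mom [-0.001 -0.004 -0.011] F [ 0.2 -0.2 -0.9] w 0.0852 [ 0.5027 -0.0383  0.0506] 20.3
tab 1524 [401.2 352.3] [495.  -61.4  78. ] rect [494.3 -60.9] [ 9.2 20.3] 75.1
tab 1503 [244.5 363.2] [508.8 -14.   78. ] rect [508.1 -14. ] [ 9.2 20.2] 74.2
both [501.2 -37.5] [58.2 20.3] 73.7
mid [501.9 -37.7  78. ] ang -106.3
TCP [ 0.5026 -0.0383  0.0506] yaw tool y -110.67 tilt z [ 0.0035 -0.002  -1.    ]
both [501.4 -37.5] [58.2 20.5] 73.8
mid [501.8 -37.7  78. ] ang -106.2
```

Now the tabs span 58.2 mm, with 49.4 mm between tab centres as at the start, so they are out and locked at 0.98 rad, holding about 18 N. Retreat straight up and do a final check.

```bash
python3 -m crank '[[0,0,-0.03,0,0,0],[0,0,-0.07,0,0,0],[0,0,-0.11,0,0,0],[0,0,-0.11,0,0,0],[0,0,-0.11,0,0,0]]' 1 >/dev/null; python3 r.py; python3 m.py w9
```

```text
yaw -110.67 dial 1.058 mom [-0.018  0.048 -0.007] F [-0.4  0.4  0.6] w 0.0854 [ 0.5016 -0.0379  0.1601] 21.025
tab 457 [366. 256.] [494.5 -61.5  78.1] rect [494.4 -61.2] [ 9.2 19.6] 71.4
tab 463 [279.1 262.5] [508.4 -13.8  78. ] rect [508. -14.] [ 9.1 19.9] 74.8
both [501.  -37.6] [58.4 19.9] 73.7
mid [501.4 -37.7  78. ] ang -106.2
TCP [ 0.5012 -0.0379  0.1595] yaw tool y -110.68 tilt z [ 0.0012 -0.0015 -1.    ]
```

View pics/w9.png

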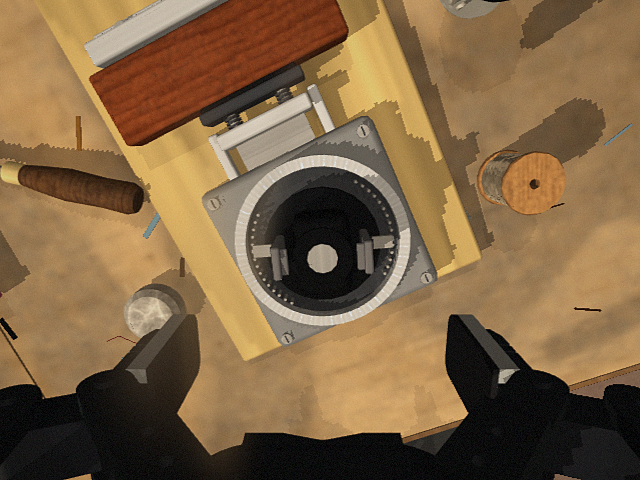

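The block is flush against the fence (about (220,60)). The tabs at (279,262) and (366,256) are fully out (58.4 mm), the bystanders look undisturbed and the gripper is clear. Handing in.

```bash
python3 -c "
from rig import job
print(job.sign_off())"
```

```text
the job is handed in; nothing more can be done
None
```

The block is clamped against the fence with the dial locked at about 0.98 rad (the 0.99 lock place), and the job is handed in at about 21 s of robot time.

- **What I did:** I pinched both tabs and turned the dial clockwise while watching the turning moment; the block began to bear at about 0.60 rad by tool angle. The first release, at a tool angle of 1.01 rad, did not lock: the tabs measured about 1 mm in each, standing on the pins. I re-pinched, turned about 0.04 rad further and let go again.
- **Last checks:** The tabs measure 58.2 to 58.4 mm over their faces, as at the start, and the block is flush on the fence. The gripper is open and clear. The spool, anvil and creaser looked undisturbed. The jar was only partly in the last view and the tape was not in it, but the arm never came near either.
- **Force:** It is estimated from the moment (each average good to roughly 1 N), not measured directly. The peak was about 20 N and the locked force is about 17 to 18 N. That is within 8 to 22 N but above the 15 N asked for. The 0.88 lock would have given about 12 to 14 N.
- **Disagreement:** The tool angle ran up to about 0.04 rad ahead of the dial under load, which is why the first release fell short.

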